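Move the stamps over to the new rack in order

TASK

The clerk is swapping the old grey stamp rack for the new wooden one. Move the four stamps across so that they stand in the new rack in the same left-to-right order as they now have in the old one, each upright on its face and fully down in a well of its own. Leave the eraser, the glue stick and the ink pad where they are.

Things in the scene. Friction and masses are not known exactly. Their poses are not given: they have to be found in the camera images.
- old_rack: Old stamp rack of grey plastic, 76 (x) x 250 (y) x 20 mm, fixed, four wells in a row, each 50 (y) x 60 (x) mm, centred at x = 0 and, from the left, y = +90, +30, -30, -90 mm; well floors 6 mm above its underside, walls 14 mm above them. Origin: centre of its underside; x away from the robot, y left. At the start one stamp stands in each well, in an order that varies.
- new_rack: New stamp rack of pale wood, 76 (x) x 250 (y) x 20 mm, fixed, four wells in a row, each 50 (y) x 60 (x) mm, centred at x = 0 and, from the left, y = +90, +30, -30, -90 mm; well floors 6 mm above its underside, walls 14 mm above them. Origin: centre of its underside; x away from the robot, y left. Empty at first; left or right of the old one, parallel to it, ends 50 to 65 mm apart.
- bar_stamp: Wooden rubber stamp with a narrow oblong base 21 (x) x 46 (y) x 17 mm, its long side front to back at the start, and an upright wooden handle about 20 mm thick, 71 mm high in all; 0.04 kg. A good grip is 50 mm above its underside. Its origin is the centre of its underside, z up the handle. Pick it by the handle from above.
- round_stamp: Wooden seal stamp with a round base 34 mm in diameter (with a thin brass band) and a turned wooden handle 17 to 23 mm thick from 21 mm up, 76 mm high in all; 0.05 kg. A good grip is 50 mm above its underside. Its origin is the centre of its underside, z up the handle. Pick it by the handle from above.
- square_stamp: Wooden stamp with a square block 34 x 34 x 18 mm and a slim round handle 17 mm thick that ends in a ball 29 mm thick centred 70 mm up, 82 mm high in all; 0.055 kg. A good grip is 50 to 66 mm above its underside. Its origin is the centre of its underside, z up the handle. Pick it by the handle from above.
- date_stamp: Band date stamp: steel frame 44 (x) x 32 (y) x 34 mm with rubber number bands inside, and a round black handle 18 to 26 mm thick from 39 mm up, 88 mm high in all; 0.09 kg. A good grip is 64 mm above its underside. Its origin is the centre of its underside, z up the handle. Pick it by the handle from above.
- white_eraser: Bystander: white block eraser, 18 x 43 x 12 mm, loose, lying between the two racks' ends. Origin: centre of its underside.
- glue: Bystander: glue stick standing on its end behind the racks, 28 mm in diameter, 88 mm high, loose. Origin: centre of its underside.
- ink_pad: Bystander: closed flat ink pad tin, 69 x 99 x 12 mm, loose, lying behind the left-hand rack. Origin: centre of its underside.

How it is judged:
By the outcome, as a careful person would: the job done as asked, in the order asked, and still so for the second after the job is handed in, with the robot touching nothing.
It also fails if it takes over 96 s, if anything falls off the work surface, if the arm or the gripper's body presses on something with over 40 N, if the wrist force passes 120 N, or if a joint passes its speed limit or range.

ROBOT

A 6-joint arm with a two-finger parallel gripper is mounted at the origin on a cart in front of the work surface, level with it; the furniture and walls round the work are solid. World frame = base frame: x ahead of the robot, y to its left, z up, the work surface at z = 0. Lengths are in mm, angles in rad, forces in N, time in s.
With the tool pointing down it reaches from about 275 to 1000 mm from the base axis. Payload 8.4 kg.
Tool frame: the origin (TCP) lies midway between the tips of the shut fingers; the grasp point (between the pads) lies 19 mm behind it; z points along the fingers, y is the line along which they close (so a half turn about z gives the same grasp; the last joint's range is limited). The gripper opens to 85 mm and grips with 20 to 120 N. Pads are 22 mm wide; open, the fingers measure 114 mm over their backs; the gripper's body (76 mm by 85 mm) begins 54 mm behind the grasp point. The pads swing forward as they close: fully open they stand 13 mm farther back than shut.
Start: joints at [-1.25, 0.353, 1.633, -0, 1.155, -0.002], TCP at [198.263, -592.722, 199.081] pointing down, gripper open.
Joint ranges: [-2.63, 2.63], [-0.92, 2.1], [0.06, 2.66], [-1.3, 4.44], [0, 2.69], [-3.02, 3.02]. Speed limits (rad/s): [2.22, 2.22, 2.79, 3.14, 3.14, 3.14].

INTERFACE

Orientations are given as [roll, pitch, yaw] about the fixed x, y, z axes, in that order (R = Rz(yaw) Ry(pitch) Rx(roll)).
In Python, from rig import telemetry, optics, r gives the robot as it stands.
- The arm moves only by the tool play_rows, never from a script. Its arguments are lists of equal length, an entry for each row: "dp": the shift along the tool's x, y, z in units of 40 mm (1.0 is 40 mm), a list of three; "rot": the turn, a rotation vector about the tool's x, y, z in units of 6 degrees (1.0 is 6 degrees), a list of three. In form: {"dp": [[tx, ty, tz], ...], "rot": [[ax, ay, az], ...]}. A call has 1 to 5 rows; each row is the pose to reach, as a shift and turn from the pose commanded when the call began, along the tool's axes at that moment; what a row does not reach only later rows make up. A row lasts 1/12 s, in which the tool goes at most 41.7 mm and 7.16 degrees, less where a joint would pass 70% of its speed; a pose out of reach is approached as far as the arm can. A call with a gripper value outside its range is refused whole. "fingers" is the opening, from 0 (shut) to 1 (fully open), set as the call begins (left out, the last holds). The fingers move at their own pace and stop on an object; "grip_force" is the grip in N (left out, the last holds). Time passes only in rows, so rows that repeat a pose let the fingers close. It gives the time, the measured TCP pose, the force, the opening and the grip force at its end, in the units of the state.
- telemetry.sense(): the state, without advancing time (a new reading comes with each control period).
- optics.grab_frame(name): name is "scene" or "top"; returns a dict with "color" (480x640x3 uint8, red, green, blue), "mtx" (3x3 intrinsics, pixels), "R" (3x3) and "t" (3): a world point X has camera coordinates R X + t. Camera axes: x right, y down, z forward; pixel columns grow to the right and rows downward; lengths in mm; the calibration is good to about 2 mm. A picture is of the moment at which its call begins. There is no depth.
- r.sign_off(): hands the job in; it is judged then, once.
The state is a dict: "clock": time; "qpos": joint angles; "qvel": joint speeds; "joint_efforts": joint torques, N m; "eef_pos": TCP position; "tcp_rot": TCP orientation; "contact_force": force on the tool from outside, world axes, zero at the start; "wrist_torque": the same for the moment, N m; "opening": opening from 0.0 (shut) to 1.0 (fully open); "grasp_force": force on a finger pad.
Only numpy, scipy, OpenCV 4.12 (cv2) and the standard library are available. Lean on these libraries where they do the work, as an engineer would, in place of code of your own. Each camera call takes 0.05 s, during which the arm holds its last target. There are 200 camera calls.

## Working session

There is one attempt and no reset: what is moved stays moved. The work goes in short steps, Python scripts to look and compute and a tool call to move; the robot and the scene stay as the last step left them, time stands still between calls to the robot, and variables do not carry over. Pictures are saved under pics/ and viewed, at most 14 in all, crops included, and the job is handed in when it is done.

Besides the shell and the picture viewer there is one more tool, called after ">>>" as name(argument=value, ...) on one line, values as JSON. play_rows: Moves the arm, as the interface text tells. Its arguments: {"type":"object","properties":{"dp":{"type":"array"},"rot":{"type":"array"},"fingers":{"type":"number"},"grip_force":{"type":"number"}},"required":["dp","rot"]}

```bash
ls; mkdir -p pics
python3 - <<'E'
from rig import telemetry, optics, r
import cv2
s=telemetry.sense();print(s)
for n in("scene","top"):
    f=optics.grab_frame(n);cv2.imwrite(f"pics/{n}0.png",f["color"][:,:,::-1]);print(n,f["mtx"].tolist(),f["R"].tolist(),f["t"].tolist())
E
```

```text
pics
{'clock': 0.0, 'qpos': array([-1.25040249e+00,  3.53633175e-01,  1.63415480e+00, -1.54703390e-05,
        1.15523237e+00, -2.41591134e-03]), 'qvel': array([-3.81729973e-04, -2.10447171e-03,  2.01168235e-03,  1.87974651e-05,
       -8.45983647e-06, -3.37459350e-05]), 'joint_efforts': array([-1.16084950e-03, -6.05252123e+01, -3.42065299e+01,  1.36686626e-05,
        9.38831217e-03,  9.88544372e-06]), 'eef_pos': array([ 198.08427602, -592.20529525,  198.36223885]), 'tcp_rot': array([-3.14016493e+00,  1.06954840e-05,  3.22816013e-01]), 'contact_force': array([-0.91186786, -0.57439617,  0.21127822]), 'wrist_torque': array([ 0.05327334, -0.00780408,  0.0153715 ]), 'grasp_force': 0.0, 'opening': 0.9984671449227833}
scene [[464.5620744001894, 0.0, 322.5715927894909], [0.0, 464.5620744001894, 240.54263729072122], [0.0, 0.0, 1.0]] [[0.8445115509244991, -0.5353319477698619, -0.014830578276754314], [-0.36748985831691827, -0.559144128730778, -0.7431749776062906], [0.38955287752666956, 0.6330699400562507, -0.6689327369832235]] [-522.8905191793498, 272.75672483994936, 644.3244236815417]
top [[442.5682108450127, 0.0, 321.39049895717085], [0.0, 442.5682108450127, 236.12172637629646], [0.0, 0.0, 1.0]] [[0.019547834497236193, -0.9997892004037866, -0.006279882357592057], [-0.985525525479127, -0.018210278223032814, -0.16854620848933327], [0.1683963206117008, 0.009483697749099152, -0.985673748601151]] [20.454420874411383, 606.488648372379, 784.498415032435]
```

View pics/scene0.png

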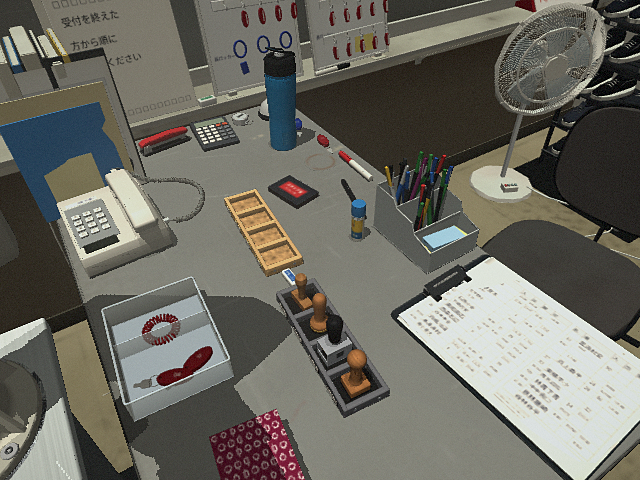

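View pics/top0.png

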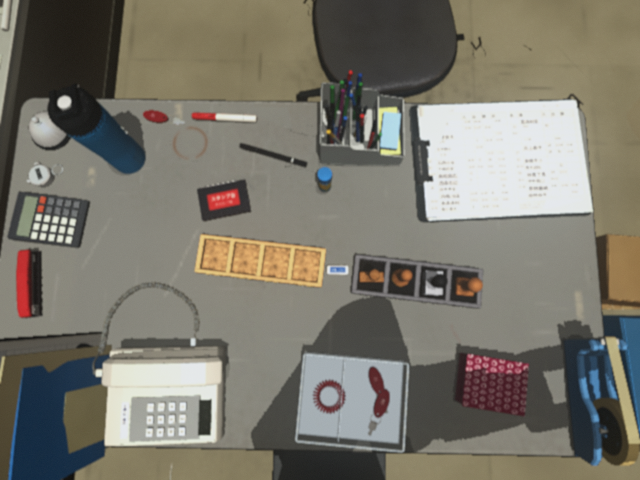

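The scene view shows the wooden rack at about (262,230) and the grey rack at about (330,345). The top view shows the new rack at (260,260), the old one at (417,280), and the four stamps at x≈371, 402, 433 and 467. I'll enlarge both racks.

Run:
```python
import cv2,numpy as np
t=cv2.imread("pics/top0.png");s=cv2.imread("pics/scene0.png")
a=cv2.resize(t[225:315,185:345],None,fx=5,fy=5,interpolation=cv2.INTER_CUBIC)[:300*2]
b=cv2.resize(t[240:315,340:490],None,fx=5,fy=5,interpolation=cv2.INTER_CUBIC)
cv2.imwrite("pics/a.png",a);cv2.imwrite("pics/b.png",b)
cv2.imwrite("pics/c.png",cv2.resize(s[265:415,265:400],None,fx=4,fy=4,interpolation=cv2.INTER_CUBIC))
```

```text
(no output)
```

View pics/a.png

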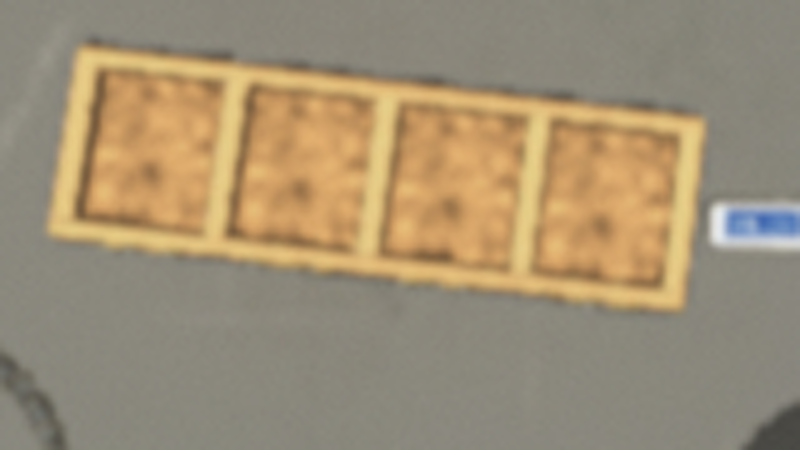

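View pics/b.png

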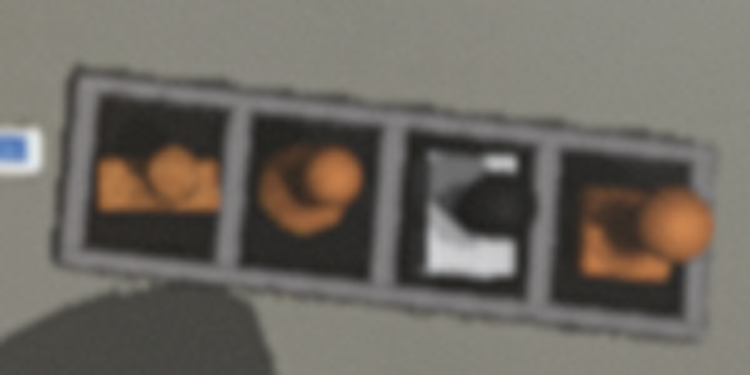

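View pics/c.png

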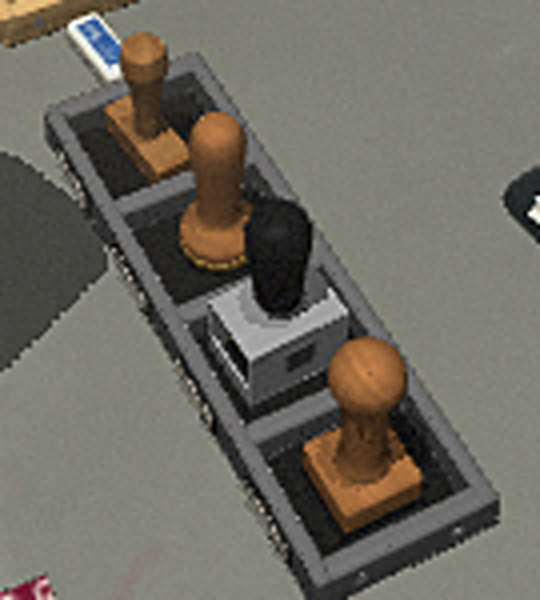

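Left to right the order is bar, round, date, square. In crop b the handle tops are at about (175,170), (335,177), (500,205) and (677,224). In crop a the new rack's outer corners are (78,48), (706,118), (685,308) and (48,235). The bar's long side runs along the rack.

```bash
cat > h.py <<'E'
import numpy as np
from scipy.optimize import least_squares
from rig import telemetry, optics, r
def cam(n):
    f=optics.grab_frame(n);return f
def back(f,uv,z):
    d=f["R"].T@np.linalg.solve(f["mtx"],[uv[0],uv[1],1]);C=-f["R"].T@f["t"]
    return (C+d*(z-C[2])/d[2])
def proj(f,X):
    p=f["mtx"]@(f["R"]@np.array(X,float)+f["t"]);return p[:2]/p[2]
E
python3 - <<'E'
from h import *
T=cam("top");S=cam("scene")
print("C",-T["R"].T@T["t"],-S["R"].T@S["t"])
crop=lambda u,o,k:((u[0]+.5)/k-.5+o[0],(u[1]+.5)/k-.5+o[1])
A=lambda u:crop(u,(185,225),5);B=lambda u:crop(u,(340,240),5);Cc=lambda u:crop(u,(265,265),4)
M=np.array([[38,125],[38,-125],[-38,-125],[-38,125]])
def fit(px):
    W=np.array([back(T,p,20)[:2] for p in px])
    R=lambda q:np.array([[np.cos(q),-np.sin(q)],[np.sin(q),np.cos(q)]])
    s=least_squares(lambda p:(M@R(p[2]).T+p[:2]-W).ravel(),[W[:,0].mean(),W[:,1].mean(),0])
    print("rack",s.x.round(3),s.fun.round(1)); q=s.x
    w=np.array([[0,90],[0,30],[0,-30],[0,-90]])@R(q[2]).T+q[:2];print(w.round(1).tolist());return q
n=fit([A(u) for u in[(78,48),(706,118),(685,308),(48,235)]])
o=fit([B(u) for u in[(75,70),(712,145),(703,338),(55,265)]])
for nm,t,s,z in[("bar",(173,172),(145,50),72),("round",(335,177),(218,140),70),("date",(500,205),(280,228),82),("ball",(677,224),(368,375),76)]:
    print(nm,back(T,B(t),z).round(1),back(S,Cc(s),z).round(1))
for nm,ps,z in[("barbase",[(97,160),(218,158),(220,210),(100,213)],23),("sqbase",[(583,187),(583,275),(668,282)],24),("date",[(425,152),(518,160),(518,275),(425,275)],40)]:
    print(nm,[back(T,B(p),z)[:2].round(1).tolist() for p in ps])
E
```

```text
C [465.20355763  24.05449026 875.60930705] [ 290.82398018 -535.31210311  625.96090434]
rack [ 5.62288e+02  1.50308e+02 -9.40000e-02] [ 1.   0.6  0.8 -0.9 -0.9 -0.6 -0.9  0.9]
[[570.7, 239.9], [565.1, 180.2], [559.5, 120.4], [553.9, 60.7]]
rack [ 5.28410e+02 -1.52775e+02 -9.60000e-02] [ 0.1  1.1  0.9 -1.5 -1.  -0.7  0.   1.2]
[[537.0, -63.2], [531.3, -122.9], [525.5, -182.6], [519.8, -242.4]]
bar [534.6 -65.4  72. ] [535.6 -67.3  72. ]
round [ 534.  -124.4   70. ] [ 535.9 -123.1   70. ]
date [ 524.1 -180.9   82. ] [ 527.3 -180.2   82. ]
ball [ 519.  -245.7   76. ] [ 520.3 -245.8   76. ]
barbase [[542.9, -41.6], [544.5, -88.2], [524.5, -88.8], [522.5, -42.8]]
sqbase [[535.9, -227.9], [502.4, -226.8], [500.4, -259.0]]
date [[546.7, -164.0], [544.3, -199.0], [501.3, -197.8], [500.6, -163.1]]
```

```bash
cat >> h.py <<'E'
def go(x,y,z,yaw):
    s=telemetry.sense();p=s["eef_pos"];a=s["tcp_rot"][2]
    d=np.array([x,y,z])-p;c,n=np.cos(a),np.sin(a)
    print("t",round(s["clock"],2),"dp",(np.array([c*d[0]+n*d[1],n*d[0]-c*d[1],-d[2]])/40).round(3).tolist(),"rz",round(-np.degrees((yaw-a+np.pi)%(2*np.pi)-np.pi)/6,3),"open",s["opening"])
E
python3 -c "
from h import *
go(534.5,-66,150,1.476)"
```

```text
t 0.2 dp [12.149, -9.813, 1.216] rz -11.012 open 0.9998647961178057
```

>>> play_rows(dp=[[0.6,-0.49,0.06],[1.2,-0.98,0.12],[1.8,-1.47,0.18],[2.4,-1.96,0.24],[3.037,-2.453,0.304]], rot=[[0,0,0],[0,0,0],[0,0,0],[0,0,0],[0,0,0]])

```text
clock: 0.62
eef_pos: [282.6, -459.8, 186.7]
tcp_rot: [-3.141, 0.0, 0.322]
contact_force: [0.6, 0.2, -0.3]
opening: 1.002
grasp_force: 0.0
```

>>> play_rows(dp=[[0.6,-0.49,0.06],[1.2,-0.98,0.12],[1.8,-1.47,0.18],[2.4,-1.96,0.24],[3.037,-2.453,0.304]], rot=[[0,0,0],[0,0,0],[0,0,0],[0,0,0],[0,0,0]])

```text
clock: 1.03
eef_pos: [366.8, -328.2, 174.7]
tcp_rot: [3.141, -0.0, 0.323]
contact_force: [0.2, -0.6, -0.7]
opening: 1.0
grasp_force: 0.0
```

>>> play_rows(dp=[[0.6,-0.49,0.06],[1.2,-0.98,0.12],[1.8,-1.47,0.18],[2.4,-1.96,0.24],[3.037,-2.453,0.304]], rot=[[0,0,0],[0,0,0],[0,0,0],[0,0,0],[0,0,0]])

```text
clock: 1.45
eef_pos: [450.9, -196.6, 162.5]
tcp_rot: [3.142, 0.0, 0.323]
contact_force: [0.6, 0.0, -0.6]
opening: 1.002
grasp_force: 0.0
```

>>> play_rows(dp=[[0.6,-0.49,0.06],[1.2,-0.98,0.12],[1.8,-1.47,0.18],[2.4,-1.96,0.24],[3.037,-2.453,0.304]], rot=[[0,0,0],[0,0,0],[0,0,0],[0,0,0],[0,0,0]])

```text
clock: 1.87
eef_pos: [535.0, -64.9, 150.3]
tcp_rot: [3.142, 0.0, 0.323]
contact_force: [0.5, -1.2, -0.8]
opening: 1.004
grasp_force: 0.0
```

>>> play_rows(dp=[[0,0,0],[0,0,0],[0,0,0],[0,0,0],[0,0,0]], rot=[[0,0,-1.1],[0,0,-2.2],[0,0,-3.3],[0,0,-4.4],[0,0,-5.5]])

```text
clock: 2.28
eef_pos: [534.5, -66.2, 150.3]
tcp_rot: [-3.141, 0.0, 0.905]
contact_force: [-1.2, -0.5, 0.3]
opening: 1.001
grasp_force: 0.0
```

>>> play_rows(dp=[[0,0,0],[0,0,0],[0,0,0],[0,0,0],[0,0,0]], rot=[[0,0,-1.1],[0,0,-2.2],[0,0,-3.3],[0,0,-4.4],[0,0,-5.5]], fingers=0.7)

```text
clock: 2.7
eef_pos: [534.5, -66.4, 150.3]
tcp_rot: [-3.141, 0.0, 1.48]
contact_force: [0.8, -0.7, -1.0]
opening: 0.699
grasp_force: 0.0
```

```bash
python3 -c "
from h import *
print(telemetry.sense()['eef_pos'],telemetry.sense()['tcp_rot'],telemetry.sense()['qpos'])
go(534.5,-66,37,1.476)"
```

```text
[534.48028498 -66.35809274 150.32685684] [-3.14137223e+00  2.48178033e-06  1.48043310e+00] [-1.26300188e-01  2.74159455e-01  1.86576625e+00 -1.23443125e-05
  1.00188715e+00 -3.59303138e-02]
t 2.7 dp [0.009, -0.0, 2.833] rz 0.042 open 0.6987872053895022
```

>>> play_rows(dp=[[0,0,0.6],[0,0,1.3],[0,0,2.0],[0,0,2.6],[0,0,2.83]], rot=[[0,0,0],[0,0,0],[0,0,0],[0,0,0],[0,0,0]])

```text
clock: 3.12
eef_pos: [532.4, -66.1, 34.2]
tcp_rot: [-3.137, -0.0, 1.475]
contact_force: [-1.4, 0.7, 0.2]
opening: 0.696
grasp_force: 0.0
```

>>> play_rows(dp=[[0,0,0],[0,0,0],[0,0,0],[0,0,0],[0,0,0]], rot=[[0,0,0],[0,0,0],[0,0,0],[0,0,0],[0,0,0]], fingers=0, grip_force=40)

```text
clock: 3.53
eef_pos: [535.9, -66.5, 38.8]
tcp_rot: [3.139, 0.0, 1.475]
contact_force: [-0.2, 0.5, 5.3]
opening: 0.168
grasp_force: 38.9
```

>>> play_rows(dp=[[0,0,0],[0,0,0],[0,0,0],[0,0,0],[0,0,0]], rot=[[0,0,0],[0,0,0],[0,0,0],[0,0,0],[0,0,0]])

```text
clock: 3.95
eef_pos: [536.1, -66.5, 38.8]
tcp_rot: [3.138, 0.0, 1.475]
contact_force: [-0.5, 0.5, 7.3]
opening: 0.171
grasp_force: 39.4
```

>>> play_rows(dp=[[0,0,-0.2],[0,0,-0.6],[0,0,-1.2],[0,0,-1.8],[0,0,-2.0]], rot=[[0,0,0],[0,0,0],[0,0,0],[0,0,0],[0,0,0]])

```text
clock: 4.37
eef_pos: [536.4, -66.6, 121.0]
tcp_rot: [3.137, 0.0, 1.475]
contact_force: [1.0, -0.3, 0.0]
opening: 0.167
grasp_force: 38.5
```

Run:
```python
from h import *
import cv2
T=cam("top");S=cam("scene")
go(570.7,239.9,117,-.23)
print(telemetry.sense()['eef_pos'],proj(S,[534,-66,100]),proj(T,[534,-66,100]))
a=cv2.resize(T["color"][200:320,330:490,::-1],None,fx=3.5,fy=3.5);b=cv2.resize(S["color"][200:320,240:340,::-1],None,fx=3,fy=3.5)
cv2.imwrite("pics/d.png",np.hstack([cv2.resize(a,(480,420)),cv2.resize(b,(320,420))]))
```

```text
t 4.47 dp [7.708, 0.131, 0.056] rz 16.28 open 0.16733853756608796
[535.93692534 -66.51474852 119.24718682] [298.78813352 264.96993504] [376.33900401 272.9812189 ]
```

View pics/d.png

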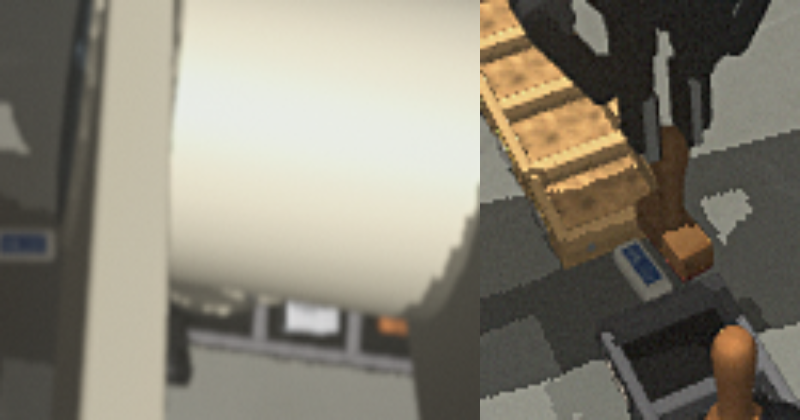

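The right half shows the bar stamp hanging upright in the gripper, clear of the rack. I'll carry it to well 1 and turn it so its long side lies along the longer side of the well.

>>> play_rows(dp=[[0.7,0.01,0],[1.5,0.02,0.01],[2.3,0.04,0.02],[3.1,0.05,0.02],[3.854,0.065,0.028]], rot=[[0,0,0],[0,0,0],[0,0,0],[0,0,0],[0,0,0]])

```text
clock: 4.88
eef_pos: [551.0, 88.2, 114.7]
tcp_rot: [-3.14, 0.0, 1.474]
contact_force: [0.3, -0.3, 0.3]
opening: 0.169
grasp_force: 38.5
```

>>> play_rows(dp=[[0.8,0.01,0],[1.6,0.02,0.01],[2.4,0.04,0.02],[3.2,0.05,0.02],[3.854,0.065,0.028]], rot=[[0,0,0],[0,0,0],[0,0,0],[0,0,0],[0,0,0]])

```text
clock: 5.3
eef_pos: [568.4, 242.0, 113.3]
tcp_rot: [-3.14, 0.001, 1.475]
contact_force: [-0.2, -0.2, 0.0]
opening: 0.173
grasp_force: 38.5
```

>>> play_rows(dp=[[0,0,0],[0,0,0],[0,0,0],[0,0,0],[0,0,0]], rot=[[0,0,-0.9],[0,0,-1.8],[0,0,-2.7],[0,0,-3.6],[0,0,-4.57]])

```text
clock: 5.72
eef_pos: [568.3, 239.7, 113.2]
tcp_rot: [-3.139, 0.0, 1.958]
contact_force: [-0.3, -0.8, 0.7]
opening: 0.169
grasp_force: 38.5
```

>>> play_rows(dp=[[0,0,0],[0,0,0],[0,0,0],[0,0,0],[0,0,0]], rot=[[0,0,-0.9],[0,0,-1.8],[0,0,-2.7],[0,0,-3.6],[0,0,-4.57]])

```text
clock: 6.13
eef_pos: [568.3, 239.6, 113.2]
tcp_rot: [-3.139, -0.001, 2.436]
contact_force: [0.7, 0.1, -0.4]
opening: 0.165
grasp_force: 38.5
```

>>> play_rows(dp=[[0,0,0],[0,0,0],[0,0,0],[0,0,0],[0,0,0]], rot=[[0,0,-0.9],[0,0,-1.8],[0,0,-2.7],[0,0,-3.6],[0,0,-4.57]])

```text
clock: 6.55
eef_pos: [568.4, 239.6, 113.2]
tcp_rot: [-3.14, -0.002, 2.915]
contact_force: [0.2, -0.3, -0.7]
opening: 0.167
grasp_force: 38.5
```

Run:
```python
from h import *
import cv2
S=cam("scene")
go(570.7,239.9,39,2.911)
print(telemetry.sense()['eef_pos'],telemetry.sense()['qpos'])
cv2.imwrite("pics/e.png",cv2.resize(S["color"][90:290,170:370,::-1],None,fx=2.9,fy=2.9))
```

```text
t 6.6 dp [-0.056, 0.02, 1.856] rz 0.11 open 0.16722995158065965
[568.32757031 239.60642941 113.23780147] [ 3.96560209e-01  4.32089568e-01  1.72377640e+00 -1.11156029e-05
  9.88155665e-01 -9.55115130e-01]
```

View pics/e.png

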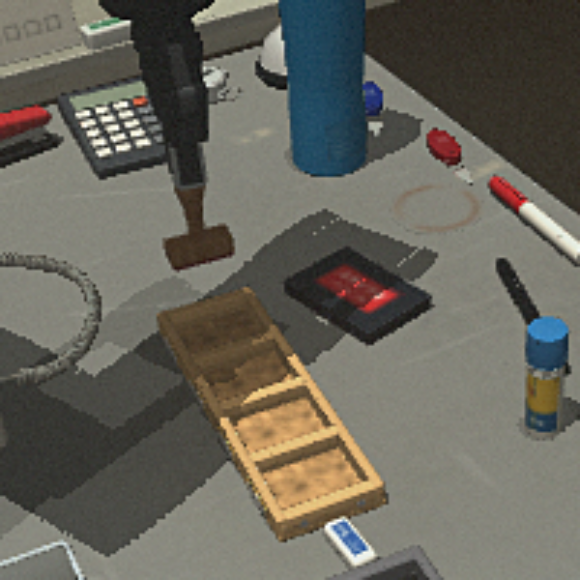

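The bar stamp hangs over well 1 with its long side front to back. I'll lower it.

>>> play_rows(dp=[[-0.056,0.02,0.4],[-0.056,0.02,0.9],[-0.056,0.02,1.4],[-0.056,0.02,1.7],[-0.056,0.02,1.86]], rot=[[0,0,0],[0,0,0],[0,0,0],[0,0,0],[0,0,0]])

```text
clock: 7.02
eef_pos: [570.0, 239.7, 38.4]
tcp_rot: [-3.139, -0.003, 2.909]
contact_force: [-13.8, -0.8, 55.8]
opening: 0.166
grasp_force: 49.0
```

>>> play_rows(dp=[[0,0,0],[0,0,0],[0,0,0.02]], rot=[[0,0,0],[0,0,0],[0,0,0]])

```text
clock: 7.27
eef_pos: [571.9, 240.4, 39.9]
tcp_rot: [3.141, 0.0, 2.91]
contact_force: [0.6, 0.3, -0.7]
opening: 0.169
grasp_force: 38.6
```

>>> play_rows(dp=[[0,0,0.02],[0,0,0.04],[0,0,0.04]], rot=[[0,0,0],[0,0,0],[0,0,0]])

```text
clock: 7.52
eef_pos: [572.2, 240.5, 38.9]
tcp_rot: [3.141, 0.001, 2.91]
contact_force: [-0.5, -0.5, 4.1]
opening: 0.166
grasp_force: 39.6
```

Run:
```python
from h import *
import cv2
S=cam("scene");T=cam("top")
cv2.imwrite("pics/f.png",np.hstack([cv2.resize(S["color"][160:260,200:300,::-1],(400,400)),cv2.resize(T["color"][215:295,180:260,::-1],(400,400))]))
```

```text
(no output)
```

View pics/f.png

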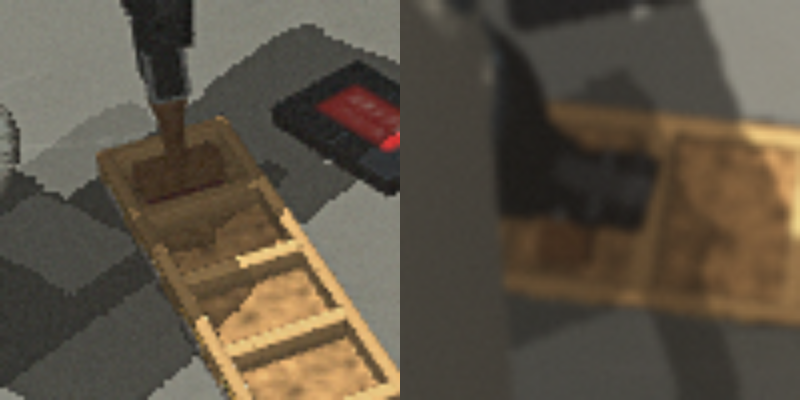

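The left half shows the bar down inside well 1, with light contact at the same height as when it was picked. I'll release it and return.

>>> play_rows(dp=[[0,0,0],[0,0,0],[0,0,0],[0,0,0]], rot=[[0,0,0],[0,0,0],[0,0,0],[0,0,0]], fingers=0.7)

```text
clock: 7.95
eef_pos: [571.5, 240.2, 38.0]
tcp_rot: [-3.141, -0.0, 2.91]
contact_force: [0.4, 0.5, 0.5]
opening: 0.699
grasp_force: 0.0
```

>>> play_rows(dp=[[0,0,-0.3],[0,0,-0.9],[0,0,-1.6],[0,0,-2.3],[0,0,-2.8]], rot=[[0,0,0],[0,0,0],[0,0,0],[0,0,0],[0,0,0]])

```text
clock: 8.37
eef_pos: [572.4, 240.6, 153.5]
tcp_rot: [3.14, 0.002, 2.91]
contact_force: [0.5, 0.7, -0.4]
opening: 0.697
grasp_force: 0.0
```

>>> play_rows(dp=[[0,0,0],[0,0,0],[0,0,0],[0,0,0],[0,0,0]], rot=[[0,0,0.9],[0,0,1.8],[0,0,2.7],[0,0,3.6],[0,0,4.57]])

```text
clock: 8.78
eef_pos: [571.8, 240.3, 151.2]
tcp_rot: [3.141, 0.0, 2.427]
contact_force: [0.0, 1.1, -0.4]
opening: 0.699
grasp_force: 0.0
```

>>> play_rows(dp=[[0,0,0],[0,0,0],[0,0,0],[0,0,0],[0,0,0]], rot=[[0,0,0.9],[0,0,1.8],[0,0,2.7],[0,0,3.6],[0,0,4.57]])

```text
clock: 9.2
eef_pos: [571.7, 240.3, 151.1]
tcp_rot: [3.141, -0.0, 1.949]
contact_force: [0.2, -0.7, -0.1]
opening: 0.698
grasp_force: 0.0
```

>>> play_rows(dp=[[0,0,0],[0,0,0],[0,0,0],[0,0,0],[0,0,0]], rot=[[0,0,0.9],[0,0,1.8],[0,0,2.7],[0,0,3.6],[0,0,4.57]])

```text
clock: 9.62
eef_pos: [571.7, 240.3, 151.1]
tcp_rot: [3.141, -0.0, 1.47]
contact_force: [-0.1, -0.5, -0.2]
opening: 0.703
grasp_force: 0.0
```

Run:
```python
from h import *
go(535,-124,137,1.476)
```

```text
t 9.62 dp [-9.154, 0.002, 0.352] rz -0.056 open 0.7034465822050621
```

>>> play_rows(dp=[[-0.8,0,0],[-1.7,0,0],[-2.7,0,0],[-3.6,0,0],[-4.577,0,0]], rot=[[0,0,0],[0,0,0],[0,0,0],[0,0,0],[0,0,-0.05]])

```text
clock: 10.03
eef_pos: [553.9, 56.8, 151.1]
tcp_rot: [3.141, -0.0, 1.481]
contact_force: [0.1, -0.6, 0.5]
opening: 0.699
grasp_force: 0.0
```

>>> play_rows(dp=[[-1,0,0.1],[-2,0,0.2],[-3,0,0.3],[-3.9,0,0.35],[-4.577,0.02,0.35]], rot=[[0,0,0],[0,0,0],[0,0,0],[0,0,0],[0,0,0]])

```text
clock: 10.45
eef_pos: [537.4, -127.0, 136.7]
tcp_rot: [-3.142, 0.0, 1.479]
contact_force: [-0.1, -0.0, -1.0]
opening: 0.698
grasp_force: 0.0
```

Run:
```python
from h import *
cam("top")
go(535,-124,38,1.476)
```

```text
t 10.5 dp [0.153, -0.083, 2.474] rz 0.023 open 0.7001771007866002
```

>>> play_rows(dp=[[0,0,0],[0,0,0],[0,0,0]], rot=[[0,0,0],[0,0,0],[0,0,0]])

```text
clock: 10.75
eef_pos: [538.4, -123.6, 136.6]
tcp_rot: [3.141, -0.0, 1.48]
contact_force: [0.2, 0.7, 0.3]
opening: 0.699
grasp_force: 0.0
```

Run:
```python
from h import *
go(535,-124,38,1.476)
```

```text
t 10.75 dp [-0.017, -0.084, 2.465] rz 0.04 open 0.6992311835309154
```

Settled. Next I descend, grip and lift.

>>> play_rows(dp=[[-0.01,-0.08,0.5],[-0.01,-0.08,1.1],[-0.01,-0.08,1.7],[-0.01,-0.08,2.2],[-0.01,-0.08,2.46]], rot=[[0,0,0],[0,0,0],[0,0,0],[0,0,0],[0,0,0]])

```text
clock: 11.17
eef_pos: [533.9, -122.8, 35.8]
tcp_rot: [-3.139, -0.001, 1.482]
contact_force: [-0.0, 1.5, -0.8]
opening: 0.701
grasp_force: 0.0
```

>>> play_rows(dp=[[0,0,0],[0,0,0],[0,0,0],[0,0,0],[0,0,0]], rot=[[0,0,0],[0,0,0],[0,0,0],[0,0,0],[0,0,0]], fingers=0)

```text
clock: 11.58
eef_pos: [536.3, -124.5, 39.2]
tcp_rot: [3.139, 0.0, 1.48]
contact_force: [0.0, 1.7, 6.4]
opening: 0.221
grasp_force: 39.3
```

>>> play_rows(dp=[[0,0,0],[0,0,0],[0,0,0],[0,0,0]], rot=[[0,0,0],[0,0,0],[0,0,0],[0,0,0]])

```text
clock: 11.92
eef_pos: [536.3, -124.6, 39.2]
tcp_rot: [3.139, 0.0, 1.48]
contact_force: [0.2, 1.4, 7.3]
opening: 0.223
grasp_force: 39.6
```

>>> play_rows(dp=[[0,0,-0.2],[0,0,-0.6],[0,0,-1.1],[0,0,-1.5],[0,0,-1.7]], rot=[[0,0,0],[0,0,0],[0,0,0],[0,0,0],[0,0,0]])

```text
clock: 12.33
eef_pos: [536.1, -124.8, 108.4]
tcp_rot: [3.139, 0.0, 1.48]
contact_force: [1.3, -0.0, -0.2]
opening: 0.222
grasp_force: 39.1
```

Run:
```python
from h import *
import cv2
S=cam("scene")
go(565.1,180.2,100,1.476)
cv2.imwrite("pics/g.png",cv2.resize(S["color"][200:340,230:370,::-1],(420,420)))
```

```text
t 12.38 dp [7.661, 0.015, 0.225] rz 0.037 open 0.22151453668891735
```

View pics/g.png

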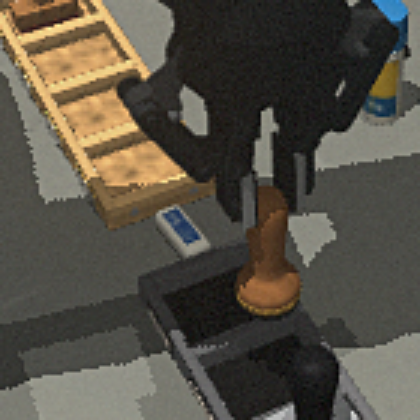

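The round stamp hangs upright and clear of the rack. I'll carry it to well 2.

>>> play_rows(dp=[[0.6,0,0],[1.3,0,0],[2.1,0,0],[3.0,0,0],[3.83,0,0]], rot=[[0,0,0],[0,0,0],[0,0,0],[0,0,0],[0,0,0]])

```text
clock: 12.8
eef_pos: [548.5, 29.5, 105.4]
tcp_rot: [-3.141, 0.0, 1.479]
contact_force: [0.8, 0.5, -0.8]
opening: 0.224
grasp_force: 39.1
```

>>> play_rows(dp=[[0.9,0,0],[1.8,0,0],[2.7,0,0],[3.4,0,0],[3.83,0,0]], rot=[[0,0,0],[0,0,0],[0,0,0],[0,0,0],[0,0,0]])

```text
clock: 13.22
eef_pos: [562.6, 183.6, 105.3]
tcp_rot: [-3.141, -0.0, 1.481]
contact_force: [-0.6, 0.7, -0.3]
opening: 0.222
grasp_force: 39.1
```

>>> play_rows(dp=[[0,0,0],[0,0,0],[0,0,0]], rot=[[0,0,0],[0,0,0],[0,0,0]])

```text
clock: 13.47
eef_pos: [562.3, 179.9, 105.3]
tcp_rot: [-3.141, 0.001, 1.48]
contact_force: [-0.5, 0.6, -0.4]
opening: 0.224
grasp_force: 39.1
```

Run:
```python
from h import *
go(565.1,180.2,41,1.476)
```

```text
t 13.47 dp [0.015, 0.068, 1.607] rz 0.04 open 0.22439778599494908
```

>>> play_rows(dp=[[0.015,0.07,0.4],[0.015,0.07,0.85],[0.015,0.07,1.2],[0.015,0.07,1.4],[0.015,0.07,1.5]], rot=[[0,0,0],[0,0,0],[0,0,0],[0,0,0],[0,0,0]])

```text
clock: 13.88
eef_pos: [564.9, 179.6, 44.6]
tcp_rot: [-3.14, 0.001, 1.479]
contact_force: [0.6, 0.8, -0.1]
opening: 0.218
grasp_force: 39.1
```

>>> play_rows(dp=[[0,0,0.03],[0,0,0.07],[0,0,0.1],[0,0,0.13],[0,0,0.16]], rot=[[0,0,0],[0,0,0],[0,0,0],[0,0,0],[0,0,0]])

```text
clock: 14.3
eef_pos: [566.1, 181.2, 39.9]
tcp_rot: [3.141, -0.0, 1.48]
contact_force: [0.9, -0.2, -1.1]
opening: 0.218
grasp_force: 39.1
```

>>> play_rows(dp=[[0,0,0.02],[0,0,0.03]], rot=[[0,0,0],[0,0,0]])

```text
clock: 14.47
eef_pos: [566.3, 181.3, 39.2]
tcp_rot: [3.14, -0.0, 1.48]
contact_force: [-2.8, -1.3, 11.9]
opening: 0.223
grasp_force: 40.9
```

>>> play_rows(dp=[[0,0,0],[0,0,0],[0,0,0],[0,0,0]], rot=[[0,0,0],[0,0,0],[0,0,0],[0,0,0]], fingers=0.7)

```text
clock: 14.8
eef_pos: [565.7, 181.1, 38.1]
tcp_rot: [-3.142, 0.0, 1.48]
contact_force: [-0.3, 0.0, -0.7]
opening: 0.699
grasp_force: 0.0
```

>>> play_rows(dp=[[0,0,-0.3],[0,0,-0.9],[0,0,-1.6],[0,0,-2.3],[0,0,-2.6]], rot=[[0,0,0],[0,0,0],[0,0,0],[0,0,0],[0,0,0]])

```text
clock: 15.22
eef_pos: [567.6, 181.6, 146.6]
tcp_rot: [3.137, -0.002, 1.48]
contact_force: [0.3, 0.7, 0.7]
opening: 0.701
grasp_force: 0.0
```

>>> play_rows(dp=[[-0.7,0,0],[-1.6,0,0],[-2.6,-0.1,0],[-3.6,-0.1,0],[-4.55,-0.1,0]], rot=[[0,0,0],[0,0,0],[0,0,0],[0,0,0],[0,0,0]])

```text
clock: 15.63
eef_pos: [544.4, -1.5, 142.5]
tcp_rot: [3.142, 0.0, 1.481]
contact_force: [0.5, 0.2, -1.0]
opening: 0.7
grasp_force: 0.0
```

>>> play_rows(dp=[[-1,0,0],[-2,0,0],[-3,-0.1,0],[-3.9,-0.1,0],[-4.55,-0.1,0]], rot=[[0,0,0],[0,0,0],[0,0,0],[0,0,0],[0,0,0]])

```text
clock: 16.05
eef_pos: [523.9, -183.6, 142.5]
tcp_rot: [3.141, 0.001, 1.479]
contact_force: [0.3, -0.4, 0.3]
opening: 0.705
grasp_force: 0.0
```

>>> play_rows(dp=[[0,0,0],[0,0,0],[0,0,0]], rot=[[0,0,0],[0,0,0],[0,0,0]])

```text
clock: 16.3
eef_pos: [524.5, -180.3, 142.2]
tcp_rot: [-3.141, -0.0, 1.479]
contact_force: [0.2, 0.2, -0.1]
opening: 0.7
grasp_force: 0.0
```

Run:
```python
from h import *
go(525,-181,51,1.476)
```

```text
t 16.3 dp [-0.016, 0.013, 2.28] rz 0.031 open 0.6996977339480412
```

>>> play_rows(dp=[[-0.01,0.01,0.5],[-0.01,0.01,1.1],[-0.01,0.01,1.7],[-0.01,0.01,2.1],[-0.01,0.01,2.28]], rot=[[0,0,0],[0,0,0],[0,0,0],[0,0,0],[0,0,0]])

```text
clock: 16.72
eef_pos: [523.8, -179.1, 48.8]
tcp_rot: [-3.138, -0.001, 1.482]
contact_force: [-0.4, 0.5, -0.5]
opening: 0.701
grasp_force: 0.0
```

>>> play_rows(dp=[[0,0,0],[0,0,0],[0,0,0],[0,0,0],[0,0,0]], rot=[[0,0,0],[0,0,0],[0,0,0],[0,0,0],[0,0,0]], fingers=0)

```text
clock: 17.13
eef_pos: [526.0, -181.3, 52.2]
tcp_rot: [3.14, 0.0, 1.48]
contact_force: [-0.4, 1.2, 3.6]
opening: 0.251
grasp_force: 37.2
```

>>> play_rows(dp=[[0,0,0],[0,0,0],[0,0,0],[0,0,0]], rot=[[0,0,0],[0,0,0],[0,0,0],[0,0,0]])

```text
clock: 17.47
eef_pos: [526.0, -181.4, 52.1]
tcp_rot: [3.14, 0.0, 1.48]
contact_force: [-0.4, 0.5, 5.9]
opening: 0.245
grasp_force: 38.3
```

>>> play_rows(dp=[[0,0,-0.2],[0,0,-0.6],[0,0,-1.1],[0,0,-1.5],[0,0,-1.7]], rot=[[0,0,0],[0,0,0],[0,0,0],[0,0,0],[0,0,0]])

```text
clock: 17.88
eef_pos: [525.9, -181.6, 121.4]
tcp_rot: [3.139, 0.001, 1.48]
contact_force: [-0.3, -0.1, -1.0]
opening: 0.252
grasp_force: 36.2
```

Run:
```python
from h import *
import cv2
S=cam("scene")
go(559.5,120.4,120,1.476)
cv2.imwrite("pics/i.png",cv2.resize(S["color"][160:380,200:420,::-1],(550,550)))
```

```text
t 17.93 dp [7.597, 0.136, 0.05] rz 0.037 open 0.25211648161730876
```

View pics/i.png

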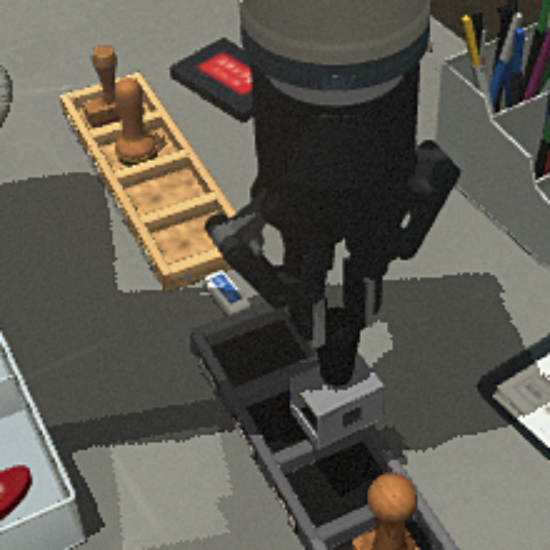

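The bar and round stamps stand upright in wells 1 and 2, and the date stamp hangs upright. I'll carry it to well 3.

>>> play_rows(dp=[[0.6,0,0],[1.3,0.02,0],[2.1,0.04,0],[3.0,0.06,0],[3.8,0.07,0]], rot=[[0,0,0],[0,0,0],[0,0,0],[0,0,0],[0,0,0]])

```text
clock: 18.35
eef_pos: [541.1, -28.5, 118.4]
tcp_rot: [-3.141, -0.0, 1.479]
contact_force: [0.4, -0.1, -0.6]
opening: 0.247
grasp_force: 36.1
```

>>> play_rows(dp=[[0.9,0.02,0],[1.8,0.04,0],[2.7,0.06,0],[3.4,0.07,0],[3.8,0.07,0]], rot=[[0,0,0],[0,0,0],[0,0,0],[0,0,0],[0,0,0]])

```text
clock: 18.77
eef_pos: [557.9, 124.0, 118.3]
tcp_rot: [-3.141, -0.0, 1.482]
contact_force: [-0.7, -0.6, -0.1]
opening: 0.245
grasp_force: 36.1
```

>>> play_rows(dp=[[0,0,0],[0,0,0],[0,0,0]], rot=[[0,0,0],[0,0,0],[0,0,0]])

```text
clock: 19.02
eef_pos: [557.7, 120.3, 118.4]
tcp_rot: [-3.141, 0.001, 1.48]
contact_force: [-0.3, -0.6, -1.0]
opening: 0.248
grasp_force: 36.1
```

Run:
```python
from h import *
go(559.5,120.4,54,1.476)
```

```text
t 19.02 dp [0.006, 0.046, 1.611] rz 0.04 open 0.24823121008958404
```

>>> play_rows(dp=[[0.006,0.046,0.4],[0.006,0.046,0.85],[0.006,0.046,1.2],[0.006,0.046,1.4],[0.006,0.046,1.5]], rot=[[0,0,0],[0,0,0],[0,0,0],[0,0,0],[0,0,0]])

```text
clock: 19.43
eef_pos: [559.2, 119.8, 57.7]
tcp_rot: [-3.14, 0.001, 1.479]
contact_force: [-1.2, 0.4, -1.8]
opening: 0.247
grasp_force: 36.1
```

>>> play_rows(dp=[[0,0,0.03],[0,0,0.07],[0,0,0.1],[0,0,0.13],[0,0,0.15]], rot=[[0,0,0],[0,0,0],[0,0,0],[0,0,0],[0,0,0]])

```text
clock: 19.85
eef_pos: [560.5, 121.2, 53.4]
tcp_rot: [3.141, -0.0, 1.48]
contact_force: [-0.5, 0.1, -2.4]
opening: 0.245
grasp_force: 36.1
```

>>> play_rows(dp=[[0,0,0.02],[0,0,0.03]], rot=[[0,0,0],[0,0,0]])

```text
clock: 20.02
eef_pos: [560.4, 121.2, 52.2]
tcp_rot: [3.141, -0.0, 1.48]
contact_force: [-1.5, -1.2, 5.7]
opening: 0.249
grasp_force: 38.2
```

>>> play_rows(dp=[[0,0,0],[0,0,0],[0,0,0],[0,0,0]], rot=[[0,0,0],[0,0,0],[0,0,0],[0,0,0]], fingers=0.7)

```text
clock: 20.35
eef_pos: [560.2, 121.2, 51.8]
tcp_rot: [3.142, -0.0, 1.48]
contact_force: [0.3, -0.1, 0.9]
opening: 0.701
grasp_force: 0.0
```

>>> play_rows(dp=[[0,0,-0.3],[0,0,-0.9],[0,0,-1.6],[0,0,-2.2],[0,0,-2.4]], rot=[[0,0,0],[0,0,0],[0,0,0],[0,0,0],[0,0,0]])

```text
clock: 20.77
eef_pos: [562.2, 121.6, 152.3]
tcp_rot: [3.136, -0.002, 1.48]
contact_force: [0.9, 0.6, 1.7]
opening: 0.702
grasp_force: 0.0
```

>>> play_rows(dp=[[-0.7,0,0],[-1.6,0,0],[-2.6,-0.1,0],[-3.6,-0.1,0],[-4.6,-0.1,0]], rot=[[0,0,0],[0,0,0],[0,0,0],[0,0,0],[0,0,0]])

```text
clock: 21.18
eef_pos: [538.7, -63.2, 148.1]
tcp_rot: [-3.142, 0.0, 1.481]
contact_force: [0.3, -0.7, 0.4]
opening: 0.698
grasp_force: 0.0
```

>>> play_rows(dp=[[-1,0,0],[-2,0,0],[-3,-0.1,0],[-3.9,-0.1,0],[-4.6,-0.1,0]], rot=[[0,0,0],[0,0,0],[0,0,0],[0,0,0],[0,0,0]])

```text
clock: 21.6
eef_pos: [517.9, -247.3, 148.1]
tcp_rot: [3.142, 0.0, 1.479]
contact_force: [1.5, -0.2, -0.3]
opening: 0.699
grasp_force: 0.0
```

>>> play_rows(dp=[[0,0,0],[0,0,0],[0,0,0]], rot=[[0,0,0],[0,0,0],[0,0,0]])

```text
clock: 21.85
eef_pos: [518.5, -244.1, 147.7]
tcp_rot: [-3.141, -0.001, 1.479]
contact_force: [-0.3, 0.5, 0.1]
opening: 0.698
grasp_force: 0.0
```

Run:
```python
from h import *
go(519.7,-245.3,40,1.476)
```

```text
t 21.85 dp [-0.026, 0.034, 2.693] rz 0.031 open 0.6979199183613242
```

>>> play_rows(dp=[[-0.026,0.034,0.6],[-0.026,0.034,1.3],[-0.026,0.034,2.0],[-0.026,0.034,2.5],[-0.026,0.034,2.75]], rot=[[0,0,0],[0,0,0],[0,0,0],[0,0,0],[0,0,0]])

```text
clock: 22.27
eef_pos: [518.7, -243.4, 35.3]
tcp_rot: [-3.138, -0.002, 1.482]
contact_force: [-0.8, 0.5, -0.3]
opening: 0.697
grasp_force: 0.0
```

>>> play_rows(dp=[[0,0,0],[0,0,0],[0,0,0],[0,0,0],[0,0,0]], rot=[[0,0,0],[0,0,0],[0,0,0],[0,0,0],[0,0,0]], fingers=0)

```text
clock: 22.68
eef_pos: [521.1, -246.2, 39.2]
tcp_rot: [3.139, 0.001, 1.48]
contact_force: [0.1, 0.7, 3.5]
opening: 0.293
grasp_force: 39.6
```

>>> play_rows(dp=[[0,0,0],[0,0,0],[0,0,0],[0,0,0]], rot=[[0,0,0],[0,0,0],[0,0,0],[0,0,0]])

```text
clock: 23.02
eef_pos: [521.1, -246.2, 39.2]
tcp_rot: [3.139, 0.001, 1.48]
contact_force: [-0.0, 2.0, 7.7]
opening: 0.294
grasp_force: 39.9
```

>>> play_rows(dp=[[0,0,-0.2],[0,0,-0.6],[0,0,-1.1],[0,0,-1.5],[0,0,-1.7]], rot=[[0,0,0],[0,0,0],[0,0,0],[0,0,0],[0,0,0]])

```text
clock: 23.43
eef_pos: [521.0, -246.4, 108.4]
tcp_rot: [3.139, 0.001, 1.48]
contact_force: [0.6, -0.1, -0.4]
opening: 0.291
grasp_force: 39.6
```

Run:
```python
from h import *
import cv2
S=cam("scene")
go(553.9,60.7,105,1.476)
cv2.imwrite("pics/j.png",cv2.resize(S["color"][160:400,200:440,::-1],(550,550)))
```

```text
t 23.48 dp [7.723, 0.11, 0.101] rz 0.036 open 0.2945366871779841
```

View pics/j.png

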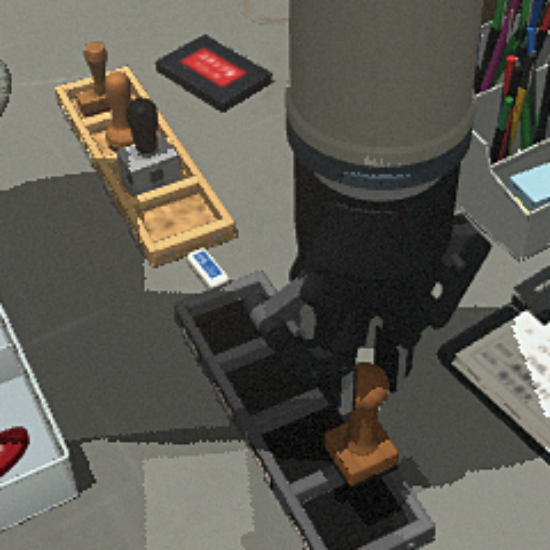

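Wells 1 to 3 hold bar, round and date. The square stamp is held by its ball and hangs upright. I'll carry it to well 4 gently.

>>> play_rows(dp=[[0.5,0,0],[1.2,0.02,0],[2.0,0.04,0],[2.9,0.05,0],[3.86,0.05,0]], rot=[[0,0,0],[0,0,0],[0,0,0],[0,0,0],[0,0,0]])

```text
clock: 23.9
eef_pos: [535.6, -91.3, 105.3]
tcp_rot: [-3.141, 0.0, 1.479]
contact_force: [0.9, -0.1, -0.8]
opening: 0.289
grasp_force: 39.6
```

>>> play_rows(dp=[[0.9,0.02,0],[1.8,0.04,0],[2.7,0.06,0],[3.4,0.06,0],[3.86,0.06,0]], rot=[[0,0,0],[0,0,0],[0,0,0],[0,0,0],[0,0,0]])

```text
clock: 24.32
eef_pos: [552.1, 64.0, 105.3]
tcp_rot: [-3.141, -0.0, 1.481]
contact_force: [0.1, -0.1, -0.6]
opening: 0.293
grasp_force: 39.6
```

>>> play_rows(dp=[[0,0,0],[0,0,0],[0,0,0]], rot=[[0,0,0],[0,0,0],[0,0,0]])

```text
clock: 24.57
eef_pos: [552.0, 60.8, 105.4]
tcp_rot: [-3.141, 0.0, 1.48]
contact_force: [0.1, -0.6, -0.5]
opening: 0.286
grasp_force: 39.6
```

Run:
```python
from h import *
import cv2
S=cam("scene")
go(553.9,60.7,41,1.476)
cv2.imwrite("pics/k.png",cv2.resize(S["color"][160:320,200:360,::-1],(550,550)))
```

```text
t 24.62 dp [0.01, 0.045, 1.612] rz 0.033 open 0.29422880796932893
```

View pics/k.png

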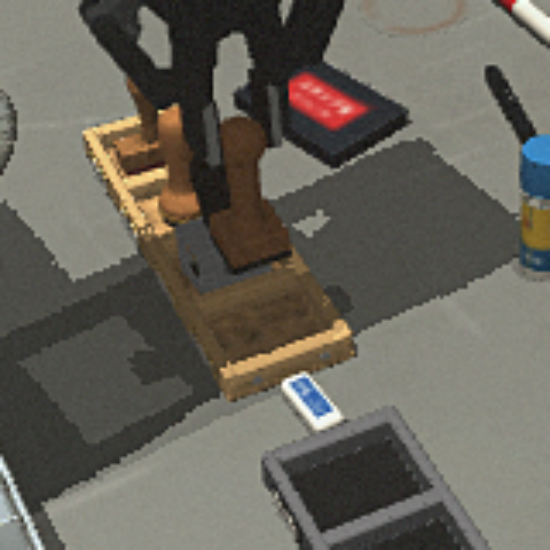

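The square stamp hangs above well 4, essentially upright. I'll lower it.

>>> play_rows(dp=[[0.01,0.045,0.4],[0.01,0.045,0.85],[0.01,0.045,1.2],[0.01,0.045,1.4],[0.01,0.045,1.5]], rot=[[0,0,0],[0,0,0],[0,0,0],[0,0,0],[0,0,0]])

```text
clock: 25.03
eef_pos: [553.4, 60.5, 44.6]
tcp_rot: [-3.14, 0.0, 1.479]
contact_force: [0.5, 0.2, -0.5]
opening: 0.293
grasp_force: 39.6
```

>>> play_rows(dp=[[0,0,0.03],[0,0,0.07],[0,0,0.1],[0,0,0.13],[0,0,0.15]], rot=[[0,0,0],[0,0,0],[0,0,0],[0,0,0],[0,0,0]])

```text
clock: 25.45
eef_pos: [554.6, 61.6, 40.2]
tcp_rot: [3.141, -0.0, 1.48]
contact_force: [0.3, -0.5, -0.3]
opening: 0.294
grasp_force: 39.6
```

>>> play_rows(dp=[[0,0,0.02],[0,0,0.03],[0,0,0.03]], rot=[[0,0,0],[0,0,0],[0,0,0]])

```text
clock: 25.7
eef_pos: [554.6, 61.7, 39.2]
tcp_rot: [3.141, -0.0, 1.48]
contact_force: [-0.8, 0.7, 4.0]
opening: 0.286
grasp_force: 40.0
```

The stamp is on the floor of the well. I'll release it, rise, and move aside to look.

>>> play_rows(dp=[[0,0,0],[0,0,0],[0,0,0],[0,0,0]], rot=[[0,0,0],[0,0,0],[0,0,0],[0,0,0]], fingers=0.7)

```text
clock: 26.03
eef_pos: [554.3, 61.6, 38.6]
tcp_rot: [3.142, 0.0, 1.48]
contact_force: [-0.4, 0.0, -0.5]
opening: 0.702
grasp_force: 0.0
```

>>> play_rows(dp=[[0,0,-0.3],[0,0,-0.9],[0,0,-1.7],[0,0,-2.5],[0,0,-3.2]], rot=[[0,0,0],[0,0,0],[0,0,0],[0,0,0],[0,0,0]])

```text
clock: 26.45
eef_pos: [554.4, 61.6, 169.4]
tcp_rot: [3.141, -0.0, 1.48]
contact_force: [0.4, 0.1, 0.2]
opening: 0.699
grasp_force: 0.0
```

>>> play_rows(dp=[[-0.8,0,0],[-1.7,0,0],[-2.7,0,0],[-3.7,0,0],[-4.6,0,0]], rot=[[0,0,0],[0,0,0],[0,0,0],[0,0,0],[0,0,0]])

```text
clock: 26.87
eef_pos: [537.2, -123.6, 167.8]
tcp_rot: [3.141, 0.0, 1.48]
contact_force: [0.5, -0.1, 0.8]
opening: 0.699
grasp_force: 0.0
```

>>> play_rows(dp=[[-1,0,0],[-2,0,0],[-3,0,0],[-3.6,0,0],[-4,0,0]], rot=[[0,0,0],[0,0,0],[0,0,0],[0,0,0],[0,0,0]])

```text
clock: 27.28
eef_pos: [522.5, -284.0, 167.6]
tcp_rot: [3.141, 0.001, 1.478]
contact_force: [-0.0, -0.4, -0.1]
opening: 0.7
grasp_force: 0.0
```

Run:
```python
from h import *
import cv2
S=cam("scene");T=cam("top")
cv2.imwrite("pics/l.png",np.vstack([cv2.resize(S["color"][160:290,200:370,::-1],(470,359)),cv2.resize(T["color"][220:300,180:355,::-1],(470,215))]))
```

```text
(no output)
```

View pics/l.png

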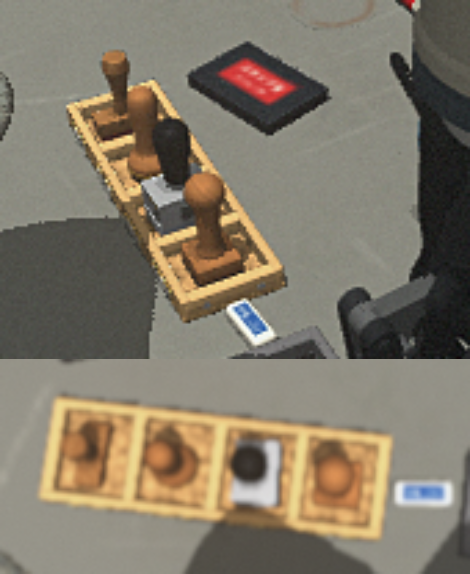

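All four stamps stand upright in their wells in the order bar, round, date, square, and the eraser and ink pad have not moved.

```bash
python3 -c "
from rig import r
print(r.sign_off())"
```

```text
the job is handed in; nothing more can be done
None
```

The job is handed in: the four stamps stand upright in the new rack in their old order (bar, round, date, square from the left), the bar stamp turned 90° in its well for clearance, and I touched none of the bystanders.

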